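Close the two-part mould and hold the spacer pressed behind it

TASK

In the casting frame on the bench, take the loose mould half by its black handle and butt it flush against the fixed half so that the seam is closed; let go of it. Then stand the wooden spacer upright, all the way down on the frame's plate, in the gap behind the loose half, at the notch of the blue end stop, the only place where that gap is wide enough. Finish while still gripping the spacer and pressing it firmly against the loose half, so that the seam is held tight shut; leave the cup, the thermometer, the tin and the candle mould alone.

Things in the scene. Friction and masses are not known exactly. Their poses are not given: they have to be found in the camera images.
- casting_frame: Fixed casting frame: dark steel plate 150 (x) x 180 (y) x 10 mm with two aluminium rails along y, 15 mm high, inner faces at x = +-47.5 mm. Origin at its middle on the bench (plate spans y -87 to +93 mm). +y is the closing direction, from the blue end stop to the fixed half; x runs along the seam. Both halves and the stop have parallel axes (the loose half nearly).
- frame_floor (a point): Point on the upper face of the frame's plate, 10 mm above the bench, over the frame's origin; the parts stand on this face.
- fixed_half: Fixed aluminium mould half with two open cavities: 90 mm wide (x), 55 mm long towards +y, 45 mm high. Origin at the foot of the middle of its seam face, on the plate, 30 mm along +y from the frame's origin.
- fixed_seam (a point): Middle of the fixed half's seam face, 22.5 mm above the plate; axes as the frame (+y is the closing direction).
- loose_half: Loose aluminium mould half: 90 mm wide (x), 50 mm long towards -y, 45 mm high without its handle, 0.25 to 0.5 kg. It stands on the plate and slides between the rails with 2.5 mm play each side. Origin at the foot of the middle of its seam face.
- loose_seam (a point): Middle of the loose half's seam face, 22.5 mm above its underside, axes as the loose half. The seam is closed when this point meets fixed_seam; it starts 8 to 15 mm open.
- loose_handle (a point): Centre of the black handle on the loose half: an upright fin 50 mm (x) x 16 mm (y) x 35 mm high on the half's 45 mm high top. This point is 24 mm behind (-y) the seam face and 62.5 mm above the half's underside. Pinch it from above across its 16 mm (fingers closing along y).
- end_stop: Fixed blue end stop on the plate behind (-y) the loose half, 116 mm wide (x), 45 mm high; its place across the frame (x) varies by +-15 mm. In its middle a notch 56 mm wide and 12 mm deep, open upwards and towards +y. Origin on the plate, in the middle of the notch's rear face; behind it the stop is 28 mm thick.
- notch_floor (a point): Point on the plate in the middle of the place for the spacer, 15 mm ahead (+y) of the middle of the notch's rear face; axes as the frame. With the seam closed the loose half's rear face is 15 mm ahead of it: the gap is 30 mm at the notch and 18 mm beside it. While the seam is open the gap is too narrow for the spacer everywhere.
- spacer_center (a point): Centre of the loose pale wooden spacer with a red band near its top: 40 mm (x) x 24 mm (y) x 90 mm high (z), 0.09 kg, standing upright on the bench at first; this point is 45 mm above its foot. In the gap its 24 mm lie along the frame's y, either way round, and it sticks 45 mm out above the loose half and the stop.
- spacer: The same wooden spacer, origin under the centre of its foot.
- steel_cup: Bystander: open steel cup, 64 mm across, 71 mm high; origin at the centre of its underside.
- thermometer: Bystander: probe thermometer lying flat, 203 mm long along its y, 16 mm high; origin under its middle.
- wick_tin: Bystander: shut tinplate box 77 x 124 mm, 48 mm high; origin under its middle.
- wax_mould: Bystander: beige silicone candle mould filled with set wax, 68 mm round, 85 mm high; origin under its middle.
Things that resemble listed ones, but are neither listed nor needed, are in the scene too. What is shaped like the loose_half but yellow is not meant. Of the things shaped like the spacer, the wooden one is meant.

How it is judged:
On the way, in this order (a step that is already met when the one before it is completed fails the run):
1. the loose half is butted flush against the fixed half, the spacer not yet in the gap, and let go (y of loose_seam in the frame of fixed_seam between -0.0025 and 0.0025 m and angle between the y axis of loose_seam and the y axis of fixed_seam, either way round below 0.04 rad and z of loose_seam in the frame of frame_floor below 0.027 m and contact force between the fingers and loose_half below 0.1 N and horizontal distance between spacer_center and notch_floor above 0.06 m), for 0.2 s.
2. the spacer stands upright in the gap at the notch, right down on the plate (x of spacer_center in the frame of notch_floor between -0.011 and 0.011 m and y of spacer_center in the frame of notch_floor between -0.006 and 0.006 m and z of spacer_center in the frame of notch_floor below 0.05 m and angle between spacer_center's own z axis and vertical below 0.1 rad), for 0.2 s.
At the end, for the whole second after the job is handed in: Seam closed within 2.5 mm, square within 0.04 rad; spacer upright (0.1 rad) at the notch, within 11 mm across, 6 mm along, 5 mm of the plate; the fingers hold the spacer (over 2 N), it presses on the loose half (over 2 N), that on the fixed half (over 1 N); loose half not touched (all of step 2 and y of loose_seam in the frame of fixed_seam between -0.0025 and 0.0025 m and angle between the y axis of loose_seam and the y axis of fixed_seam, either way round below 0.04 rad and z of loose_seam in the frame of frame_floor below 0.027 m and contact force between the fingers and spacer above 2 N and contact force between spacer and loose_half above 2 N and contact force between loose_half and fixed_half above 1 N and contact force between the fingers and loose_half below 0.1 N); the arm keeps its last pose, push and grip.
It fails at once if the steel cup is moved more than 20 mm (distance of steel_cup from where it was at the start of the episode above 0.02 m).
It fails at once if the thermometer is moved more than 20 mm (distance of thermometer from where it was at the start of the episode above 0.02 m).
It fails at once if the wick tin is moved more than 20 mm (distance of wick_tin from where it was at the start of the episode above 0.02 m).
It fails at once if the candle mould is moved more than 20 mm (distance of wax_mould from where it was at the start of the episode above 0.02 m).
It also fails if it takes over 58 s, if anything falls off the work surface, if the arm or the gripper's body presses on something with over 40 N, if the wrist force passes 120 N, or if a joint passes its speed limit or range.

ROBOT

A 6-joint arm with a two-finger parallel gripper is mounted at the origin on a cart in front of the work surface, level with it; the furniture and walls round the work are solid. World frame = base frame: x ahead of the robot, y to its left, z up, the work surface at z = 0. Lengths are in m, angles in rad, forces in N, time in s.
With the tool pointing down it reaches from about 0.25 to 0.8 m from the base axis. Payload 8.5 kg.
Tool frame: the origin (TCP) lies at the very end of the fingers, on their centre line; the grasp point (between the pads) lies 19 mm behind it (env.grip_point_offset is the distance from the TCP to the grasp point, in m); z points along the fingers, y is the line along which they close (so a half turn about z gives the same grasp; the last joint's range is limited). The gripper opens to 85 mm and grips with 20 to 120 N. Pads are 22 mm wide; open, the fingers measure 114 mm over their backs; the gripper's body (76 mm by 85 mm) begins 54 mm behind the grasp point. The pads swing forward as they close: fully open they stand 13 mm farther back than shut.
Start: joints at [-1.319, 0.238, -0.013, 1.319, 0, 1.571], TCP at [0.131, -0.508, 0.231] pointing down, gripper open.
Joint ranges: [-2.66, 2.66], [-1.03, 1.9], [-1.14, 1.46], [-1.82, 2.27], [-1.45, 1.34], [-3.14, 3.14]. Speed limits (rad/s): [2.22, 2.22, 2.79, 3.14, 3.14, 3.14].

INTERFACE

Orientations are given as a 3x3 rotation matrix whose columns are the frame's x, y, z axes.
In Python, from bench import env gives the robot as it stands.
- The arm moves only by the tool arm_command, never from a script. Its argument "series" is a list of rows, each a list of 2 entries, a list of its own where there are three numbers: the shift along the tool's x, y, z in m, then the turn about the tool's z in rad. In form: [[[tx, ty, tz], turn], ...]. A call has 1 to 20 rows; each row shifts and turns the commanded pose from where the row before left it, along the tool's axes as they then stand; what a row does not reach is not made up. A row lasts 1/12 s, in which the tool goes at most 41.7 mm and 7.16 degrees, less where a joint would pass 70% of its speed; a pose out of reach is approached as far as the arm can. A call with a gripper value outside its range is refused whole. "fingers" is the gripper's target within -1 to 1 (shut at 1, half-way at 0, fully open at -1), set as the call begins (left out, the last holds). The fingers move at their own pace and stop on an object; the grip force is fixed at half the most. Time passes only in rows, so rows that do not move let the fingers close. It gives the time, the measured TCP pose, the force, the opening and the grip force at its end, in the units of the state.
- env.get_obs(): the state, without advancing time (a new reading comes with each control period).
- env.grab_frame(name): name is "scene" or "top"; returns the picture (400x640x3 uint8, red, green, blue); there is no depth.
- env.get_calibration(name): a dict with "fov_y" (degrees; the focal length in pixels is half the picture's height over the tangent of half this angle, whatever the lens; pixels are square), "cx", "cy" (the principal point, pixels), "k1" (the pictures are not rectified: a ray, as slopes to the right and down, at radius r is drawn at 1 + k1 r^2 times it, then the intrinsics apply), "R" (3x3) and "t" (3): a world point X has camera coordinates R X + t. Camera axes: x right, y down, z forward; pixel columns grow to the right and rows downward; lengths in m; the calibration is good to about 2 mm. A picture is of the moment at which its call begins. get_calibration takes no time and is no camera call.
- env.sign_off(): hands the job in; it is judged then, once.
The state is a dict: "clock": time; "joint_pos": joint angles; "qd": joint speeds; "joint_efforts": joint torques, N m; "position": TCP position; "orientation": TCP orientation; "wrist_force": force on the tool from outside, world axes, zero at the start; "torque": the same for the moment, N m; "gripper_width": opening from 0.0 (shut) to 1.0 (fully open); "grip_force": force on a finger pad.
Only numpy, scipy, OpenCV 4.12 (cv2) and the standard library are available. Lean on these libraries where they do the work, as an engineer would, in place of code of your own. Each camera call takes 0.05 s, during which the arm holds its last target. There are 200 camera calls.

## Working session

There is one attempt and no reset: what is moved stays moved. The work goes in short steps, Python scripts to look and compute and a tool call to move; the robot and the scene stay as the last step left them, time stands still between calls to the robot, and variables do not carry over. Pictures are saved under pics/ and viewed, at most 10 in all, crops included, and the job is handed in when it is done.

Besides the shell and the picture viewer there is one more tool, called after ">>>" as name([rows], argument=value, ...), one row to a line, values as JSON. arm_command: Moves the arm, as the interface text tells. Its arguments: {"type":"object","properties":{"series":{"type":"array"},"fingers":{"type":"number"}},"required":["series"]}

```bash
mkdir -p pics
cat > h.py <<'E'
import numpy as np, cv2
from bench import env
def cal(n):
    c=env.get_calibration(n); f=200/np.tan(np.radians(c['fov_y'])/2); return c,f
def proj(n,X):
    c,f=cal(n); p=np.asarray(c['R'])@np.asarray(X,float)+np.asarray(c['t']); s=p[:2]/p[2]; s=s*(1+c['k1']*(s@s)); return s*f+[c['cx'],c['cy']]
def ray(n,uv):
    c,f=cal(n); d=(np.asarray(uv,float)-[c['cx'],c['cy']])/f; s=d.copy()
    for _ in range(30): s=d/(1+c['k1']*(s@s))
    R=np.asarray(c['R']); return -R.T@np.asarray(c['t']), R.T@np.array([*s,1])
def onz(n,uv,z):
    o,d=ray(n,uv); return o+d*(z-o[2])/d[2]
def save(n,name,box=None,k=1):
    im=env.grab_frame(n); cv2.imwrite(f'pics/{name}_full.png',im[:,:,::-1])
    if box: x0,y0,x1,y1=box; im=im[y0:y1,x0:x1]
    if k!=1: im=cv2.resize(im,None,fx=k,fy=k,interpolation=cv2.INTER_CUBIC)
    cv2.imwrite(f'pics/{name}.png',im[:,:,::-1])
E
python3 - <<'E'
from h import *
for n in('scene','top'):
    save(n,n+'0'); c,f=cal(n); print(n,f,c['k1'],ray(n,(320,200)))
o=env.get_obs(); print(o['clock'],o['orientation'],o['position'])
E
```

```text
scene 414.7290854330836 -0.061398777654750034 (array([0.0635419 , 0.42247823, 1.02144617]), array([ 0.33989662, -0.49830117, -0.79765603]))
top 416.4271239929293 -0.08624989539067476 (array([ 0.31541122, -0.20169776,  0.9809785 ]), array([ 0.17206856,  0.00300327, -0.98510993]))
0.1 [[ 9.68460866e-01  2.49165505e-01 -3.20025541e-04]
 [ 2.49165711e-01 -9.68460090e-01  1.22602560e-03]
 [-4.44867619e-06 -1.26709720e-03 -9.99999197e-01]] [ 0.13071802 -0.50808989  0.23074971]
```

View pics/top0.png

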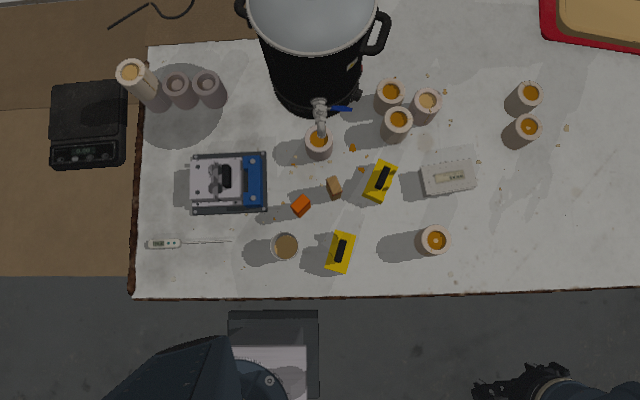

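View pics/scene0.png

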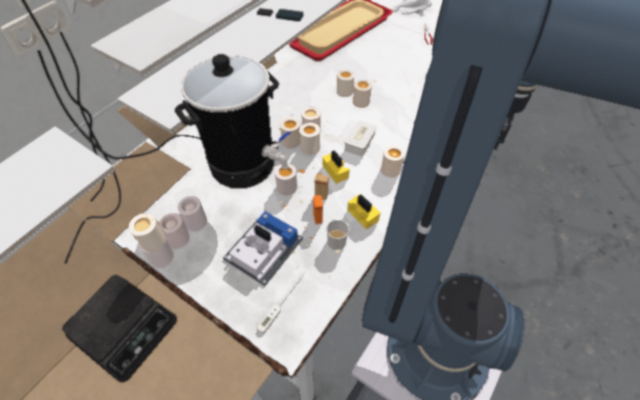

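Top view: the frame is at (228,183), with the handle at (225,176) and the blue stop at (255,180). The cup is at (284,246) and the thermometer at (185,243).
Candidates for the spacer: wooden (334,187) and orange (301,205). I choose the wooden one.
Candidates for the loose half: in the frame (225,178), and yellow ones at (380,180) and (341,252). I choose the grey one in the frame.

Run:
```python
from h import *
im=cv2.imread('pics/top0_full.png'); c=im[140:225,175:355]; cv2.imwrite('pics/c1.png',cv2.resize(c,None,fx=4.4,fy=4.4,interpolation=cv2.INTER_CUBIC))
im=cv2.imread('pics/scene0_full.png'); c=im[165:285,215:345]; cv2.imwrite('pics/c2.png',cv2.resize(c,None,fx=5,fy=5,interpolation=cv2.INTER_CUBIC))
```

```text
(no output)
```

View pics/c1.png

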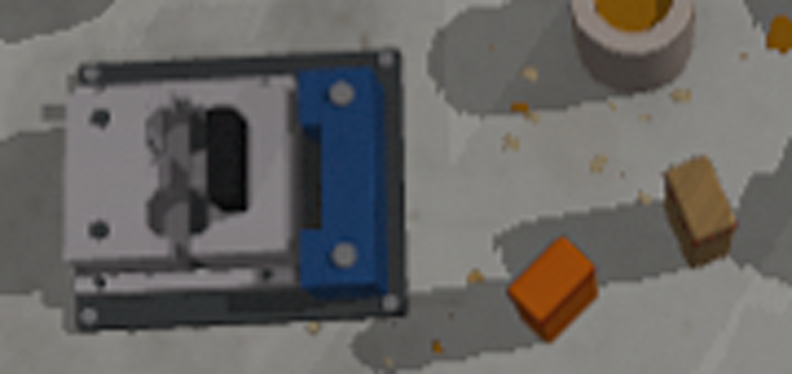

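View pics/c2.png

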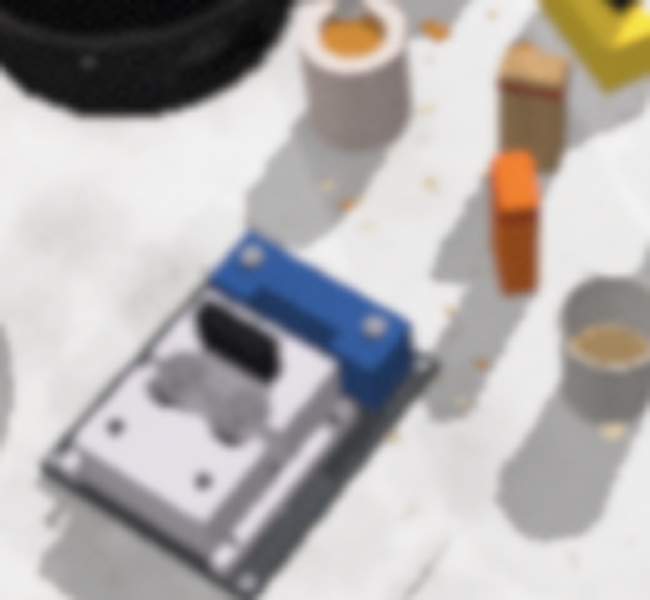

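Crop 1 (top): grey halves lie between the rails, with the black handle about (227,160) in crop px. The notch in the blue stop is at (312,177), the wooden spacer's top face at about (700,200), and the orange decoy's at (553,280). Crop 2 confirms the wooden spacer by its red band at (532,90).

Run:
```python
from h import *
np.set_printoptions(precision=4,suppress=True)
def T(p,z): return onz('top',(175+p[0]/4.4-.4,140+p[1]/4.4-.4),z)
def S(p,z): return onz('scene',(215+p[0]/5-.4,165+p[1]/5-.4),z)
print('plate T',[T(p,.01)[:2] for p in((400,52),(405,314),(72,330))])
print('plate S',[S(p,.01)[:2] for p in((440,362),(45,468))])
print('stop bolts T',[T(p,.057)[:2] for p in((341,93),(344,254))],'S',[S(p,.057)[:2] for p in((252,254),(375,325))])
print('stop top T',[T(p,.055)[:2] for p in((374,70),(384,290),(300,72),(300,287),(320,126),(322,228))])
print('fixed-half bolts T',[T(p,.055)[:2] for p in((99,118),(99,230))],'S',[S(p,.055)[:2] for p in((115,427),(203,481))])
print('handle T',[T(p,.09)[:2] for p in((207,108),(240,108),(240,212),(207,205))])
print('spacer top T',[T(p,.09)[:2] for p in((666,171),(705,155),(735,218),(693,240))])
print('spacer top S',[S(p,.09)[:2] for p in((522,42),(570,60),(563,98),(501,82))])
# masks
for n in('top','scene'):
    im=cv2.imread(f'pics/{n}0_full.png'); hsv=cv2.cvtColor(im,cv2.COLOR_BGR2HSV)
    m=cv2.inRange(hsv,(9,70,90),(24,160,255)); b={'top':(320,170,350,205),'scene':(310,170,332,202)}[n]
    mm=np.zeros_like(m); mm[b[1]:b[3],b[0]:b[2]]=m[b[1]:b[3],b[0]:b[2]]
    ys,xs=np.nonzero(mm); print(n,'wood px',len(xs),xs.mean(),ys.mean(),xs.min(),xs.max(),ys.min(),ys.max(), cv2.minAreaRect(np.c_[xs,ys].astype(np.float32)))
    bl=cv2.inRange(hsv,(100,100,60),(125,255,255)); print('blue',np.bincount(np.digitize(bl.nonzero()[1],[200,245,275,340])))
    if n=='top':
        v=hsv[170:195,328:345,2]; print(v)
```

```text
plate T [array([ 0.6073, -0.0688]), array([ 0.4613, -0.0723]), array([0.4559, 0.1086])]
plate S [array([ 0.4599, -0.0716]), array([0.5988, 0.11  ])]
stop bolts T [array([ 0.5716, -0.0444]), array([ 0.486 , -0.0469])] S [array([ 0.5714, -0.0457]), array([ 0.4851, -0.0475])]
stop top T [array([ 0.5843, -0.0613]), array([ 0.4672, -0.0674]), array([ 0.5841, -0.0222]), array([ 0.4696, -0.024 ]), array([ 0.5546, -0.0332]), array([ 0.5003, -0.035 ])]
fixed-half bolts T [array([0.5617, 0.0841]), array([0.5016, 0.0819])] S [array([0.5611, 0.0836]), array([0.5012, 0.0815])]
handle T [array([0.5563, 0.018 ]), array([0.5559, 0.0012]), array([0.5023, 0.    ]), array([0.5062, 0.0167])]
spacer top T [array([ 0.5187, -0.213 ]), array([ 0.5265, -0.2326]), array([ 0.4941, -0.2467]), array([ 0.4834, -0.2256])]
spacer top S [array([ 0.5199, -0.2402]), array([ 0.4888, -0.2449]), array([ 0.476 , -0.2186]), array([ 0.5124, -0.2079])]
top wood px 173 333.60115606936415 184.4335260115607 320 341 176 193 ((330.2474365234375, 186.05673217773438), (17.36241912841797, 17.870092391967773), 66.03751373291016)
blue
[... 1292 characters left out ...]
 96  94]
 [ 62  58  86 120 122 120 117 116 118 121 122 112 113 122  96  94  95]
 [ 61  57  71 111 122 118 116 116 118 122 116 111 117 138  98  93  94]
 [ 61  60  60  93 122 118 116 117 121 119 112 115 115 124  95  95  95]
 [ 62  63  50  76 116 116 117 120 124 114 108 107  92  97  93  94  94]
 [ 64  61  57  68  99 117 120 119 113  97  84  81  62  81  92  93  95]
 [ 77  62  61  62  78 110 112  96  96  77  65  67  66  88  94  94  95]
 [ 90  65  60  61  73  89  83  65  74  67  65  67  69  95  94  94  92]]
scene wood px 284 321.4823943661972 184.89788732394365 313 331 170 201 ((320.7220764160156, 185.7005615234375), (15.14864444732666, 33.61606979370117), 15.52410888671875)
blue [  0   0 187 370]
```

Run:
```python
from h import *
np.set_printoptions(precision=4,suppress=True)
for k,p,z in(('orange',(300.2,203),.09),('candle tap',(319,139),.085),('yellow1',(383,176),.09),('yellow2',(341,247),.09),('cup',(284,246),.071),('tin',(448,176),.048),('tap tip',(321,133),.12),('tap handle',(342,108),.15)): print(k,onz('top',p,z)[:2])
```

```text
orange [ 0.4653 -0.1559]
candle tap [ 0.6111 -0.1994]
yellow1 [ 0.5218 -0.3384]
yellow2 [ 0.3685 -0.2418]
cup [ 0.3742 -0.1185]
tin [ 0.5287 -0.496 ]
tap tip [ 0.6131 -0.204 ]
tap handle [ 0.6574 -0.2495]
```

>>> arm_command([
  [[0,0,0],0.1],
])

```text
clock: 0.18
position: [0.1308, -0.5082, 0.2308]
orientation: [[0.988, 0.153, -0.0], [0.153, -0.988, 0.001], [-0.0, -0.001, -1.0]]
wrist_force: [0.2, 1.0, -0.0]
gripper_width: 1.001
grip_force: 0.0
```

```bash
python3 -c "
from h import *
o=env.get_obs();print(o['joint_pos'],o['wrist_force'])"
```

```text
[-1.31895603e+00  2.38656832e-01 -1.40128223e-02  1.31918841e+00
  5.48554897e-06  1.66944914e+00] [ 0.24283003  0.99312685 -0.00399468]
```

>>> arm_command([
  [[0,0,0],-0.12],
  [[0,0,0],-0.12],
  [[0,0,0],-0.12],
  [[0,0,0],-0.12],
  [[0,0,0],-0.12],
  [[0,0,0],-0.12],
  [[0,0,0],-0.12],
  [[0,0,0],-0.12],
  [[0,0,0],-0.12],
  [[0,0,0],-0.12],
  [[0,0,0],-0.12],
  [[0,0,0],-0.12],
  [[0,0,0],-0.12],
  [[0,0,0],-0.12],
  [[0,0,0],-0.12],
  [[0,0,0],-0.12],
  [[0,0,0],-0.12],
  [[0,0,0],-0.12],
  [[0,0,0],-0.12],
  [[0,0,0],-0.12],
])

```text
clock: 1.85
position: [0.1307, -0.5082, 0.2309]
orientation: [[-0.834, 0.551, -0.0], [0.551, 0.834, 0.001], [0.001, 0.001, -1.0]]
wrist_force: [-0.8, -0.5, -0.3]
gripper_width: 0.997
grip_force: 0.0
```

>>> arm_command([
  [[0,0,0],-0.12],
  [[0,0,0],-0.12],
  [[0,0,0],-0.12],
  [[0,0,0],-0.12],
  [[0,0,0],-0.12],
  [[0,0,0],-0.018],
  [[0,0,0],0],
  [[0,0,0],0],
], fingers=-0.3)

```text
clock: 2.52
position: [0.1308, -0.5083, 0.2311]
orientation: [[-1.0, -0.025, -0.0], [-0.025, 1.0, 0.0], [0.0, 0.0, -1.0]]
wrist_force: [0.5, -0.6, 0.2]
gripper_width: 0.651
grip_force: 0.0
```

>>> arm_command([
  [[-0.0206,0.0254,0],0],
  [[-0.0206,0.0254,0],0],
  [[-0.0206,0.0254,0],0],
  [[-0.0206,0.0254,0],0],
  [[-0.0206,0.0254,0],0],
  [[-0.0206,0.0254,0],0],
  [[-0.0206,0.0254,0],0],
  [[-0.0206,0.0254,0],0],
  [[-0.0206,0.0254,0],0],
  [[-0.0206,0.0254,0],0],
  [[-0.0206,0.0254,0],0],
  [[-0.0206,0.0254,0],0],
  [[-0.0206,0.0254,0],0],
  [[-0.0206,0.0254,0],0],
  [[-0.0206,0.0254,0],0],
  [[-0.0206,0.0254,0],0],
  [[-0.0206,0.0254,0],0],
  [[-0.0206,0.0254,0],0],
  [[-0.0206,0.0254,0],0],
  [[-0.0206,0.0254,0],0],
])

```text
clock: 4.18
position: [0.529, 0.0126, 0.2313]
orientation: [[-1.0, -0.025, 0.0], [-0.025, 1.0, 0.0], [-0.0, 0.0, -1.0]]
wrist_force: [1.1, -0.8, -0.2]
gripper_width: 0.651
grip_force: 0.0
```

>>> arm_command([
  [[0,0,0.02],0],
  [[0,0,0.02],0],
  [[0,0,0.02],0],
  [[0,0,0.02],0],
  [[0,0,0],0],
  [[0,0,0],0],
  [[0,0,0],0],
])

```text
clock: 4.77
position: [0.5288, 0.011, 0.1524]
orientation: [[-1.0, -0.027, 0.001], [-0.027, 1.0, 0.0], [-0.001, 0.0, -1.0]]
wrist_force: [0.1, -0.8, 0.1]
gripper_width: 0.649
grip_force: 0.0
```

```bash
python3 -c "
from h import *
save('top','t1',(165,120,345,255),4.4); print(env.get_obs()['position'])"
```

```text
[0.52907386 0.01096266 0.1526819 ]
```

View pics/t1.png

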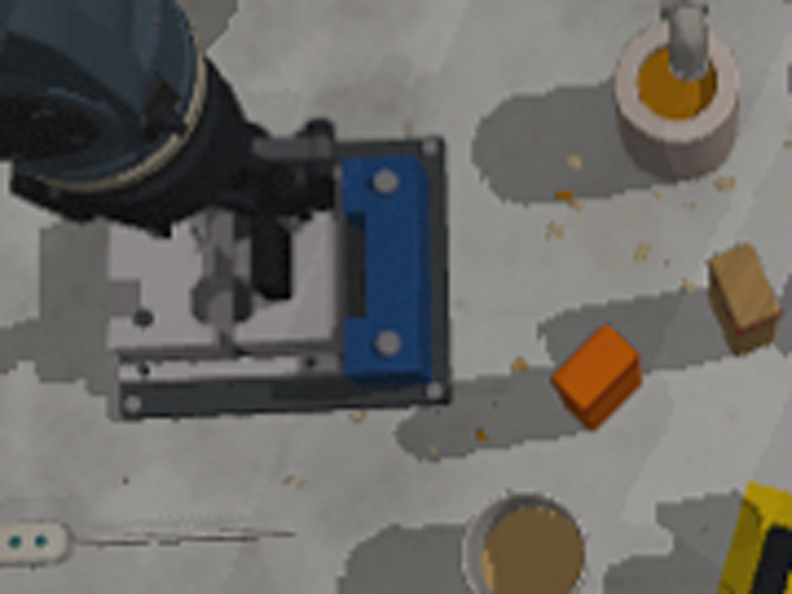

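The gripper hangs over the handle (at about (270,260) in crop px), nothing has moved, and its finger opening straddles the fin. I'll descend and grip.

>>> arm_command([
  [[0,-0.001,0.02],0],
  [[0,-0.001,0.02],0],
  [[0,0,0.02],0],
  [[0,0,0.015],0],
  [[0,0,0.012],0],
  [[0,0,0],0],
  [[0,0,0],0],
])

```text
clock: 5.4
position: [0.5288, 0.009, 0.0651]
orientation: [[-1.0, -0.028, 0.001], [-0.028, 1.0, 0.0], [-0.001, 0.0, -1.0]]
wrist_force: [0.8, -0.1, 0.3]
gripper_width: 0.65
grip_force: 0.0
```

>>> arm_command([
  [[0,0,0],0],
  [[0,0,0],0],
  [[0,0,0],0],
  [[0,0,0],0],
  [[0,0,0],0],
  [[0,0,0],0],
  [[0,0,0],0],
  [[0,0,0],0],
], fingers=1)

```text
clock: 6.07
position: [0.5289, 0.0092, 0.0652]
orientation: [[-1.0, -0.028, 0.002], [-0.028, 1.0, 0.0], [-0.002, 0.0, -1.0]]
wrist_force: [-0.7, 0.7, 6.8]
gripper_width: 0.175
grip_force: 62.8
```

>>> arm_command([
  [[0,0.002,0],0],
  [[0,0.002,0],0],
  [[0,0.002,0],0],
  [[0,0.002,0],0],
  [[0,0.002,0],0],
  [[0,0,0],0],
  [[0,0,0],0],
])

```text
clock: 6.65
position: [0.5288, 0.0182, 0.065]
orientation: [[-1.0, -0.028, 0.002], [-0.028, 1.0, -0.002], [-0.002, -0.002, -1.0]]
wrist_force: [-0.1, -4.0, 6.7]
gripper_width: 0.172
grip_force: 62.8
```

>>> arm_command([
  [[0,0.001,0],0],
  [[0,0.001,0],0],
  [[0,0,0],0],
])

```text
clock: 6.9
position: [0.5287, 0.02, 0.065]
orientation: [[-1.0, -0.027, 0.002], [-0.027, 1.0, -0.002], [-0.002, -0.002, -1.0]]
wrist_force: [0.0, -4.6, 7.0]
gripper_width: 0.174
grip_force: 62.7
```

>>> arm_command([
  [[0,0.001,0],0],
  [[0,0.001,0],0],
  [[0,0,0],0],
])

```text
clock: 7.15
position: [0.5287, 0.0217, 0.065]
orientation: [[-1.0, -0.027, 0.002], [-0.027, 1.0, -0.003], [-0.002, -0.003, -1.0]]
wrist_force: [0.3, -6.7, 6.2]
gripper_width: 0.171
grip_force: 62.7
```

>>> arm_command([
  [[0,0.001,0],0],
  [[0,0.001,0],0],
  [[0,0,0],0],
])

```text
clock: 7.4
position: [0.5287, 0.0218, 0.065]
orientation: [[-1.0, -0.026, 0.002], [-0.026, 1.0, -0.007], [-0.002, -0.007, -1.0]]
wrist_force: [0.2, -17.5, 5.3]
gripper_width: 0.177
grip_force: 62.8
```

>>> arm_command([
  [[0,0.001,0],0],
  [[0,0,0],0],
  [[0,0,0],0],
])

```text
clock: 7.65
position: [0.5286, 0.0219, 0.065]
orientation: [[-1.0, -0.025, 0.002], [-0.025, 1.0, -0.009], [-0.002, -0.009, -1.0]]
wrist_force: [0.3, -22.0, 7.5]
gripper_width: 0.174
grip_force: 62.8
```

>>> arm_command([
  [[0,0,0],0],
  [[0,0,0],0],
  [[0,0,0],0],
  [[0,0,0],0],
  [[0,0,0],0],
  [[0,0,0],0],
  [[0,0,0],0],
], fingers=-0.3)

```text
clock: 8.23
position: [0.5279, 0.0262, 0.0643]
orientation: [[-1.0, -0.029, -0.0], [-0.029, 1.0, 0.0], [0.0, 0.0, -1.0]]
wrist_force: [0.4, 0.5, 0.3]
gripper_width: 0.652
grip_force: 0.0
```

>>> arm_command([
  [[0,-0.003,-0.01],0],
  [[0,0,-0.02],0],
  [[0,0,-0.03],0],
  [[0,0,-0.03],0],
  [[0,0,-0.03],0],
  [[0,0,-0.03],0],
  [[0,0,0],0],
  [[0,0,0],0],
])

```text
clock: 8.9
position: [0.5289, 0.0229, 0.2166]
orientation: [[-1.0, -0.028, 0.004], [-0.028, 1.0, 0.0], [-0.004, 0.0, -1.0]]
wrist_force: [0.4, -0.0, -0.5]
gripper_width: 0.65
grip_force: 0.0
```

>>> arm_command([
  [[0.0033,-0.0251,0],0],
  [[0.0033,-0.0251,0],0],
  [[0.0033,-0.0251,0],0],
  [[0.0033,-0.0251,0],0],
  [[0.0033,-0.0251,0],0],
  [[0.0033,-0.0251,0],0],
  [[0.0033,-0.0251,0],0],
  [[0.0033,-0.0251,0],0],
  [[0.0033,-0.0251,0],0],
  [[0.0033,-0.0251,0],0],
], fingers=-0.55)

```text
clock: 9.73
position: [0.5011, -0.2299, 0.2132]
orientation: [[-1.0, -0.028, -0.002], [-0.028, 1.0, 0.001], [0.002, 0.001, -1.0]]
wrist_force: [1.3, 0.7, -0.8]
gripper_width: 0.772
grip_force: 0.0
```

>>> arm_command([
  [[0,0,0],0.114],
  [[0,0,0],0.114],
  [[0,0,0],0.114],
  [[0,0,0],0.114],
  [[0,0,0],0.114],
  [[0,0,0],0.114],
  [[0,0,0],0.114],
  [[0,0,0],0.114],
  [[0,0,0],0.114],
  [[0,0,0],0.114],
  [[0,0,0],0.114],
  [[0,0,0],0],
  [[0,0,0],0],
  [[0,0,0],0],
])

```text
clock: 10.9
position: [0.5017, -0.2287, 0.2138]
orientation: [[-0.342, 0.94, -0.001], [0.94, 0.342, 0.001], [0.001, -0.001, -1.0]]
wrist_force: [-0.9, 0.6, 0.3]
gripper_width: 0.774
grip_force: 0.0
```

Run:
```python
from h import *
print(env.get_obs()['position'])
save('top','t2'); save('scene','s2')
a=cv2.imread('pics/t2_full.png')[140:230,175:355]; b=cv2.imread('pics/s2_full.png')[165:285,215:345]
a=cv2.resize(a,(790,395),interpolation=cv2.INTER_CUBIC); cv2.imwrite('pics/t2c.png',a)
cv2.imwrite('pics/s2c.png',cv2.resize(b,None,fx=4.8,fy=4.8,interpolation=cv2.INTER_CUBIC))
```

```text
[ 0.50170647 -0.22870902  0.21375205]
```

View pics/t2c.png

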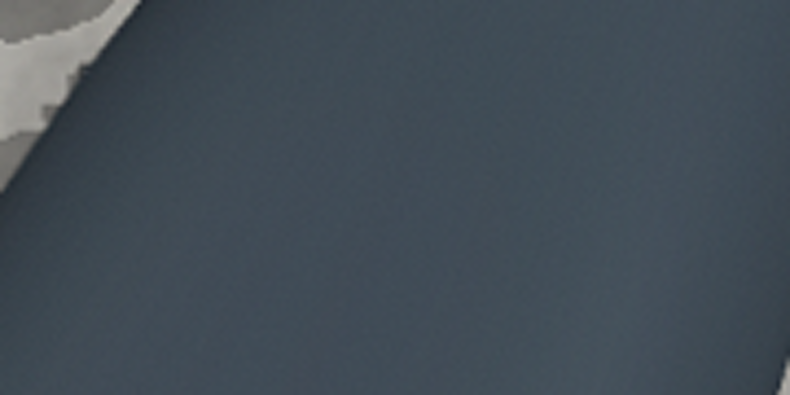

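View pics/s2c.png

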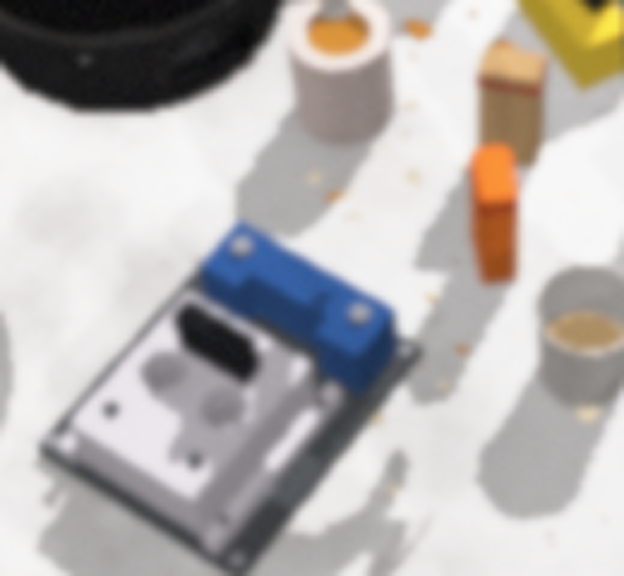

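The scene crop shows the seam closed: no slot between the cavities, the handle moved forward, and the gap by the notch now open at (280,305). The spacer at (512,100) is untouched. I'll descend on it.

>>> arm_command([
  [[0,0.001,0.025],0],
  [[0,0,0.025],0],
  [[0,0,0.025],0],
  [[0,0,0.025],0],
  [[0,0,0.015],0],
  [[0,0,0.015],0],
  [[0,0,0.008],0],
  [[0,0,0],0],
  [[0,0,0],0],
])

```text
clock: 11.75
position: [0.503, -0.2285, 0.0765]
orientation: [[-0.339, 0.941, -0.0], [0.941, 0.339, 0.0], [0.0, -0.0, -1.0]]
wrist_force: [0.6, -0.9, 0.9]
gripper_width: 0.775
grip_force: 0.0
```

>>> arm_command([
  [[0,0,0.007],0],
  [[0,0,0.007],0],
  [[0,0,0.006],0],
  [[0,0,0],0],
  [[0,0,0],0],
])

```text
clock: 12.17
position: [0.5027, -0.2283, 0.0559]
orientation: [[-0.338, 0.941, -0.001], [0.941, 0.338, 0.0], [0.001, -0.001, -1.0]]
wrist_force: [-0.5, 0.1, -0.4]
gripper_width: 0.771
grip_force: 0.0
```

>>> arm_command([
  [[0,0,0],0],
  [[0,0,0],0],
  [[0,0,0],0],
  [[0,0,0],0],
  [[0,0,0],0],
  [[0,0,0],0],
  [[0,0,0],0],
  [[0,0,0],0],
], fingers=1)

```text
clock: 12.83
position: [0.5033, -0.2286, 0.0568]
orientation: [[-0.338, 0.941, 0.001], [0.941, 0.338, -0.0], [-0.0, 0.001, -1.0]]
wrist_force: [-0.8, 0.6, 4.8]
gripper_width: 0.458
grip_force: 60.3
```

>>> arm_command([
  [[0,0,-0.01],0],
  [[0,0,-0.02],0],
  [[0,0,-0.03],0],
  [[0,0,-0.03],0],
  [[0,0,-0.03],0],
  [[0,0,0],0.08],
  [[0,0,0],0.08],
  [[0,0,0],0.08],
  [[0,0,0],0.078],
  [[0,0,0],0],
  [[0,0,0],0],
])

```text
clock: 13.75
position: [0.5028, -0.2284, 0.1766]
orientation: [[-0.029, 1.0, -0.0], [1.0, 0.029, 0.0], [0.0, -0.0, -1.0]]
wrist_force: [0.1, -0.1, -0.3]
gripper_width: 0.462
grip_force: 60.4
```

>>> arm_command([
  [[0.0139,0.002,0],0],
  [[0.0139,0.002,0],0],
  [[0.0139,0.002,0],0],
  [[0.0139,0.002,0],0],
  [[0.0139,0.002,0],0],
  [[0.0139,0.002,0],0],
  [[0.0139,0.002,0],0],
  [[0.0139,0.002,0],0],
  [[0.0139,0.002,0],0],
  [[0.0139,0.002,0],0],
  [[0.0139,0.002,0],0],
  [[0.0139,0.002,0],0],
  [[0.0139,0.002,0],0],
  [[0.0139,0.002,0],0],
  [[0.0139,0.002,0],0],
  [[0,0,0.025],0],
  [[0,0,0.02],0],
  [[0,0,0],0],
  [[0,0,0],0],
])

```text
clock: 15.33
position: [0.5263, -0.0183, 0.1309]
orientation: [[-0.029, 1.0, -0.002], [1.0, 0.029, 0.0], [0.0, -0.002, -1.0]]
wrist_force: [-0.5, 0.2, -0.0]
gripper_width: 0.461
grip_force: 60.4
```

Run:
```python
from h import *
print(env.get_obs()['position'])
save('scene','s3',(215,165,335,275),5.4)
```

```text
[ 0.52630649 -0.01825356  0.13094995]
```

View pics/s3.png

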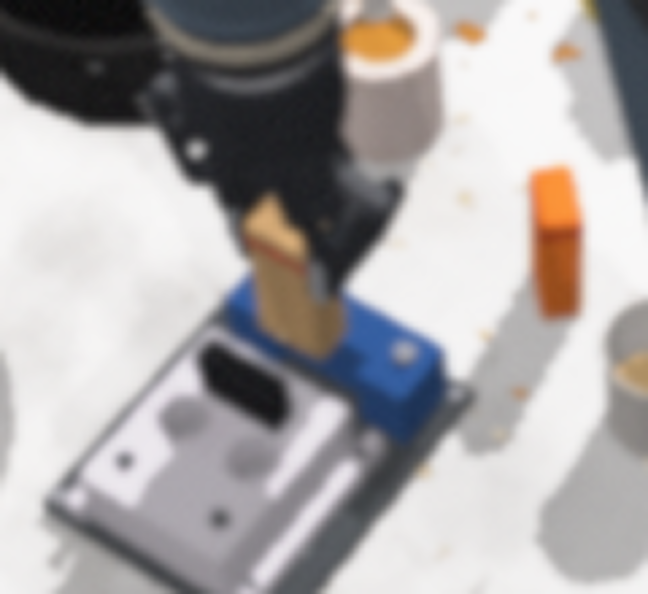

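The spacer hangs in the fingers over the notch. Its foot corners are at crop px (318,360), (258,332) and (345,336).

Run:
```python
from h import *
np.set_printoptions(precision=4,suppress=True)
for p in((318,360),(258,332),(345,336)): print(onz('scene',(215+p[0]/5.4-.4,165+p[1]/5.4-.4),.0746)[:2])
# refine the foot edges: rear-top edge of loose half at z=.055 and predicted corners for reference
g=np.array([.5263,-.0183])
for dx,dy in((-.02,.012),(.02,.012),(-.02,-.012)):
    q=proj('scene',[g[0]+dx-.028*dy,g[1]+dy+.028*dx,.0746]); print((q-[215,165]+.4)*5.4)
```

```text
[ 0.51   -0.0096]
[ 0.5454 -0.0053]
[ 0.5078 -0.0287]
[320.8931 367.6631]
[257.6903 330.9747]
[349.3884 334.1637]
```

>>> arm_command([
  [[-0.0003,0.001,0.008],0],
  [[0,0,0.008],0],
  [[0,0,0.005],0],
  [[0,0,0.004],0],
  [[0,0,0],0],
])

```text
clock: 15.8
position: [0.5278, -0.0196, 0.1054]
orientation: [[-0.027, 1.0, -0.001], [1.0, 0.027, 0.0], [0.0, -0.001, -1.0]]
wrist_force: [-0.3, -0.3, -0.3]
gripper_width: 0.461
grip_force: 60.4
```

>>> arm_command([
  [[0,0,0.005],0],
  [[0,0,0.005],0],
  [[0,0,0.005],0],
  [[0,0,0],0],
])

```text
clock: 16.13
position: [0.5278, -0.0195, 0.0902]
orientation: [[-0.027, 1.0, -0.001], [1.0, 0.027, 0.0], [0.0, -0.001, -1.0]]
wrist_force: [-0.4, -0.1, -1.7]
gripper_width: 0.459
grip_force: 60.4
```

>>> arm_command([
  [[0,0,0.006],0],
  [[0,0,0.006],0],
  [[0,0,0.005],0],
  [[0,0,0.003],0],
  [[0,0,0],0],
])

```text
clock: 16.55
position: [0.5278, -0.0195, 0.0704]
orientation: [[-0.027, 1.0, -0.001], [1.0, 0.027, 0.0], [0.0, -0.001, -1.0]]
wrist_force: [-0.5, 0.0, -1.7]
gripper_width: 0.459
grip_force: 60.4
```

>>> arm_command([
  [[0,0,0.001],0],
  [[0,0,0.001],0],
  [[0,0,0.001],0],
  [[0,0,0],0],
  [[0,0,0],0],
])

```text
clock: 16.97
position: [0.5284, -0.0195, 0.0684]
orientation: [[-0.027, 1.0, 0.0], [1.0, 0.027, 0.0], [0.0, 0.0, -1.0]]
wrist_force: [-0.9, -0.4, -0.6]
gripper_width: 0.46
grip_force: 60.4
```

>>> arm_command([
  [[0,0,0.001],0],
  [[0,0,0],0],
  [[0,0,0],0],
])

```text
clock: 17.22
position: [0.5283, -0.0195, 0.0673]
orientation: [[-0.027, 1.0, -0.0], [1.0, 0.027, 0.0], [0.0, -0.0, -1.0]]
wrist_force: [-0.6, -0.7, -0.5]
gripper_width: 0.456
grip_force: 60.4
```

>>> arm_command([
  [[0,0,0.001],0],
  [[0,0,0],0],
  [[0,0,0],0],
])

```text
clock: 17.47
position: [0.5285, -0.0195, 0.0668]
orientation: [[-0.027, 1.0, 0.001], [1.0, 0.027, 0.0], [0.0, 0.001, -1.0]]
wrist_force: [-1.4, 0.4, 4.9]
gripper_width: 0.461
grip_force: 60.7
```

>>> arm_command([
  [[0,0,0.001],0],
  [[0,0,0],0],
  [[0,0,0],0],
])

```text
clock: 17.72
position: [0.5287, -0.0194, 0.0667]
orientation: [[-0.027, 1.0, 0.001], [1.0, 0.027, 0.0], [0.0, 0.001, -1.0]]
wrist_force: [-3.6, 0.6, 16.2]
gripper_width: 0.464
grip_force: 61.7
```

On the plate, with contact at the expected height. I'll ease off 0.7 mm and press forward.

>>> arm_command([
  [[0,0,-0.0007],0],
  [[0,0,0],0],
  [[0.001,0,0],0],
  [[0.001,0,0],0],
  [[0,0,0],0],
  [[0,0,0],0],
])

```text
clock: 18.22
position: [0.5288, -0.0183, 0.0667]
orientation: [[-0.027, 1.0, 0.001], [1.0, 0.027, -0.002], [-0.002, 0.001, -1.0]]
wrist_force: [-1.7, -4.4, 9.0]
gripper_width: 0.463
grip_force: 61.4
```

>>> arm_command([
  [[0.001,0,0],0],
  [[0.0005,0,0],0],
  [[0,0,0],0],
  [[0,0,0],0],
])

```text
clock: 18.55
position: [0.529, -0.0168, 0.0667]
orientation: [[-0.027, 1.0, 0.002], [1.0, 0.027, -0.002], [-0.002, 0.002, -1.0]]
wrist_force: [-0.1, -3.5, 8.5]
gripper_width: 0.46
grip_force: 61.4
```

>>> arm_command([
  [[0.001,0,0],0],
  [[0,0,0],0],
  [[0,0,0],0],
])

```text
clock: 18.8
position: [0.529, -0.0159, 0.0668]
orientation: [[-0.027, 1.0, 0.002], [1.0, 0.027, -0.002], [-0.002, 0.002, -1.0]]
wrist_force: [0.3, -4.2, 8.3]
gripper_width: 0.46
grip_force: 61.4
```

>>> arm_command([
  [[0.001,0,0],0],
  [[0,0,0],0],
  [[0,0,0],0],
])

```text
clock: 19.05
position: [0.5291, -0.0149, 0.0667]
orientation: [[-0.027, 1.0, 0.002], [1.0, 0.027, -0.002], [-0.002, 0.002, -1.0]]
wrist_force: [0.2, -4.5, 7.5]
gripper_width: 0.461
grip_force: 61.4
```

>>> arm_command([
  [[0.001,0,0],0],
  [[0,0,0],0],
  [[0,0,0],0],
])

```text
clock: 19.3
position: [0.5291, -0.0141, 0.0668]
orientation: [[-0.026, 1.0, 0.002], [1.0, 0.026, -0.002], [-0.002, 0.002, -1.0]]
wrist_force: [-0.4, -4.5, 7.6]
gripper_width: 0.461
grip_force: 61.2
```

>>> arm_command([
  [[0.001,0,0],0],
  [[0,0,0],0],
  [[0,0,0],0],
])

```text
clock: 19.55
position: [0.5291, -0.0139, 0.0668]
orientation: [[-0.026, 1.0, 0.002], [1.0, 0.026, -0.004], [-0.004, 0.002, -1.0]]
wrist_force: [-0.2, -8.9, 7.7]
gripper_width: 0.462
grip_force: 61.1
```

>>> arm_command([
  [[0.001,0,0],0],
  [[0,0,0],0],
  [[0,0,0],0],
])

```text
clock: 19.8
position: [0.5291, -0.0137, 0.0668]
orientation: [[-0.025, 1.0, 0.002], [1.0, 0.025, -0.006], [-0.006, 0.002, -1.0]]
wrist_force: [-1.2, -13.0, 7.6]
gripper_width: 0.462
grip_force: 60.9
```

>>> arm_command([
  [[0.001,0,0],0],
  [[0.0005,0,0],0],
  [[0,0,0],0],
  [[0,0,0],0],
  [[0,0,0],0],
  [[0,0,0],0],
])

```text
clock: 20.3
position: [0.5291, -0.0131, 0.0668]
orientation: [[-0.024, 1.0, 0.002], [1.0, 0.024, -0.007], [-0.007, 0.002, -1.0]]
wrist_force: [-0.9, -17.8, 7.8]
gripper_width: 0.457
grip_force: 59.6
```

Run:
```python
from h import *
print(env.get_obs()['position'])
save('scene','s4',(215,165,335,275),5.4)
```

```text
[ 0.52910357 -0.01308425  0.06683379]
```

View pics/s4.png

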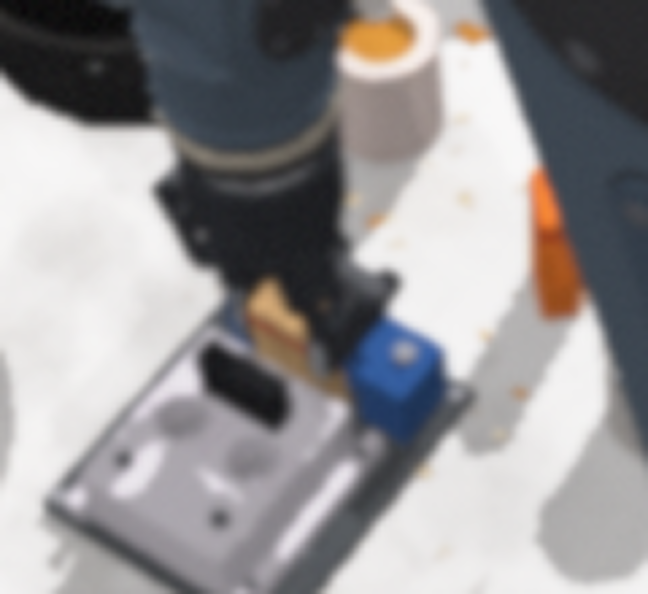

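The spacer stands upright in the notch gap against the loose half, seam closed, pushing with about 18 N.

```bash
python3 -c "
from h import *
print(env.sign_off())"
```

```text
the job is handed in; nothing more can be done
None
```

I closed the seam and let go of the loose half. The wooden spacer stands on the plate at the notch, still gripped and pressed against the loose half with about 18 N. The job is handed in; I don't have the verdict.

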